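# Push the brass cover plate out over the filings tray

### The job

With the fingertips, push the brass cover plate along the oak ledge towards the grey filings tray until its leading end sticks out about 30 mm past the end of the ledge (its scribed line about level with the ledge's end), ready for its edge to be filed. Only push it: do not pick it up or tip it, leave it lying flat and square with the ledge, and do not disturb the small parts on the bench.

Things in the scene. Friction and masses are not known exactly. Their poses are not given: they have to be found in the camera images.
- plate: flat brass cover plate (loose, thin, about 0.4 to 0.65 kg), 100 mm (its x) by 130 mm (its y) by 5 mm thick, lying on top of the ledge, its 130 mm length roughly along the ledge and turned by up to about 0.1 rad from it; origin at the centre of its underside. Two dark lines are scribed right across its top, one 30 mm in from each of its short ends (at y = +35 and -35 mm); a dark dot in each corner. Friction on the ledge is ordinary, so it stops where the push stops.
- ledge: fixed oak block, 132 mm deep (its x) by 300 mm long (its y) by 50 mm high; origin at the centre of its underside, flat top at 50 mm, both ends (y = +150 and -150 mm) open. A dark wooden fence 12 mm thick and 12 mm high stands on the top all along the far edge (x from +54 to +66 mm); the near edge (x = -66 mm) is open. Stands at various places and yaws, up to about 0.35 rad.
- tray: fixed grey open filings tray, 140 mm (x) by 100 mm (y) by 22 mm high, on the bench just past one end of the ledge (either end: +y or -y of the ledge), square with the ledge, its centre 215 mm from the ledge's centre; origin at the centre of its underside. Lower than the ledge's top.
- pad: fixed flat maroon felt pad, 140 by 100 by 12 mm high, at the other end of the ledge, placed like the tray; origin at the centre of its underside.
- spindle_tip: dull pewter spindle tip, turned and pointed, 28 mm across, 46 mm high, standing loose on the bench within about 155 mm of the ledge's centre line, in front of or behind it, to be left alone; origin at the centre of its underside, z along its axis.
- retaining_ring: brass retaining ring lying flat, 48 mm outside, 32 mm inside, 8 mm high, standing loose on the bench within about 155 mm of the ledge's centre line, in front of or behind it, to be left alone; origin at the centre of its underside, z along its axis.
- bead_stop: coral-red glass bead stop, 30 mm across, 24 mm high, standing loose on the bench within about 155 mm of the ledge's centre line, in front of or behind it, to be left alone; origin at the centre of its underside, z along its axis.
- thumb_knob: bone thumb knob, 32 mm across, 32 mm high, standing loose on the bench within about 155 mm of the ledge's centre line, in front of or behind it, to be left alone; origin at the centre of its underside, z along its axis.
- finial: small brass finial, 36 mm across its foot, 42 mm high, standing loose on the bench within about 155 mm of the ledge's centre line, in front of or behind it, to be left alone; origin at the centre of its underside, z along its axis.
There are look-alikes about, which are no part of the job. Of the things that look like the tray, the smallest one is meant.

How it is judged:
By the outcome, as a careful person would: the job done as asked, in the order asked, and still so for the second after the job is handed in, with the robot touching nothing.
It also fails if it takes over 32 s, if anything falls off the work surface, if the arm or the gripper's body presses on something with over 40 N, if the wrist force passes 120 N, or if a joint passes its speed limit or range.

### The arm

A 6-joint arm with a two-finger parallel gripper is mounted at the origin on the work surface. World frame = base frame: x ahead of the robot, y to its left, z up, the work surface at z = 0. Lengths are in m, angles in rad, forces in N, time in s.
With the tool pointing down it reaches from about 0.3 to 0.875 m from the base axis. Payload 6.4 kg.
Tool frame: the origin (TCP) lies between the finger pads; the fingertips stand 8 mm ahead of it and the grasp point (between the pads) lies 11 mm behind it; z points along the fingers, y is the direction in which the jaws open and shut (so a half turn about z gives the same grasp; the last joint's range is limited). The gripper opens to 85 mm and grips with 20 to 120 N. Pads are 22 mm wide; open, the fingers measure 114 mm over their backs; the gripper's body (76 mm by 85 mm) begins 54 mm behind the grasp point. The pads swing forward as they close: fully open they stand 13 mm farther back than shut.
Start: joints at [0.951, 0.181, 1.607, -0, 1.354, -0.206], TCP at [0.231, 0.526, 0.239] pointing down, gripper open.
Joint ranges: [-2.99, 2.99], [-0.89, 2.07], [0.3, 2.58], [-1.14, 4.28], [0, 2.63], [-3.12, 3.12]. Speed limits (rad/s): [2.57, 2.57, 3.01, 3.14, 3.14, 3.14].

### API

Orientations are given as a unit quaternion [w, x, y, z].
In Python, from bench import monitor, viewer, workorder, spotter gives the robot as it stands. The module is installed in compiled form; this text tells all that it offers.
- The arm moves only by the tool move_arm, never from a script. Its argument "motion" is a list of rows, each a list of 3 entries, a list of its own where there are three numbers: the shift along the tool's x, y, z in units of 60 mm (1.0 is 60 mm), then the turn, a rotation vector about the tool's x, y, z in units of 8 degrees (1.0 is 8 degrees), then the opening in per cent of the stroke, from 0 (shut) to 100 (fully open). In form: [[[dx, dy, dz], [rx, ry, rz], grip], ...]. A call has 1 to 10 rows; each row is the pose to reach, as a shift and turn from the pose commanded when the call began, along the tool's axes at that moment; what a row does not reach only later rows make up. A row lasts 1/8 s, in which the tool goes at most 62.5 mm and 10.7 degrees, less where a joint would pass 70% of its speed; a pose out of reach is approached as far as the arm can. A call with a gripper value outside its range is refused whole. The fingers move at their own pace and stop on an object; the grip force is fixed at half the most. Time passes only in rows, so rows that repeat a pose let the fingers close. It gives the time, the measured TCP pose, the force and the opening at its end, in the units of the state.
- monitor.get_obs(): the state, without advancing time (a new reading comes with each control period).
- viewer.camera(name): name is "scene" or "top" or "wrist"; returns the picture (480x640x3 uint8, blue, green, red); there is no depth.
- viewer.calibration(name): a dict with "fovy" (degrees; the focal length in pixels is half the picture's height over the tangent of half this angle, whatever the lens; pixels are square), "cx", "cy" (the principal point, pixels), "extrinsics" (4x4, takes a point from camera to world coordinates). Camera axes: x right, y down, z forward; pixel columns grow to the right and rows downward; lengths in m; the calibration is good to about 2 mm. A picture is of the moment at which its call begins: read the wrist's pose just before it. calibration takes no time and is no camera call; for the wrist camera it gives the pose at the moment of the call.
- workorder.hand_in(): hands the job in, once; it reports no verdict.
Trained networks look in the newest picture that a camera, given by its name, has taken for a name from the list of things; names that differ only in an ending like _2 or _b are one class to them, and where a whole thing is asked for, a point or a joint stands for the part that bears it (a point fixed in the world has none). Each returns a list of dicts, best first, with "score" (0 to 1); they miss things now and then, are a little off and sometimes report something else, mostly with a low value. They report only what shows in the picture. A call takes as long as a camera call. They do not tell look-alikes from the thing itself.
- spotter.search_frame(camera, name): "centre" ([column, row] as shares, 0 to 1, of the picture: columns of its width, rows of its height, amid what is visible of it).
- spotter.outline_of(camera, name): "region" (480x640 bool, what is visible of it) and "centre" ([column, row] as shares, 0 to 1, of the picture: columns of its width, rows of its height, amid what is visible of it).
The state is a dict: "time_s": time; "q": joint angles; "dq": joint speeds; "joint_efforts": joint torques, N m; "eef_pos": TCP position; "eef_rot": TCP orientation; "wrist_force": force on the tool from outside, world axes, zero at the start; "torque": the same for the moment, N m; "opening": opening from 0.0 (shut) to 1.0 (fully open).
Only numpy, scipy, OpenCV 4.12 (cv2) and the standard library are available. Lean on these libraries where they do the work, as an engineer would, in place of code of your own. Each camera call takes 0.05 s, during which the arm holds its last target. There are 200 camera calls.

## Working session

There is one attempt and no reset: what is moved stays moved. The work goes in short steps, Python scripts to look and compute and a tool call to move; the robot and the scene stay as the last step left them, time stands still between calls to the robot, and variables do not carry over. Pictures are saved under pics/ and viewed, about 8 in all and at most 12, crops included, and the job is handed in when it is done.

Besides the shell and the picture viewer there is one more tool, called after "Call:" by a JSON object that holds its "api" and its "payload", one argument or row to a line. move_arm: Moves the arm, as the interface text tells. Its arguments: {"type":"object","properties":{"motion":{"type":"array","items":{"type":"array"}}},"required":["motion"]}

```bash
mkdir -p pics; cat > h.py <<'E'
import numpy as np, cv2
from bench import monitor, viewer, workorder, spotter
def ray(cam,uv,z):
    c=viewer.calibration(cam); f=240/np.tan(np.radians(c['fovy'])/2); T=np.array(c['extrinsics'])
    d=T[:3,:3]@np.array([(uv[0]-c['cx'])/f,(uv[1]-c['cy'])/f,1]); o=T[:3,3]
    return o+d*(z-o[2])/d[2]
def proj(cam,p):
    c=viewer.calibration(cam); f=240/np.tan(np.radians(c['fovy'])/2); T=np.array(c['extrinsics'])
    q=T[:3,:3].T@(np.array(p)-T[:3,3]); return np.array([c['cx']+f*q[0]/q[2],c['cy']+f*q[1]/q[2]])
def rect(region):
    n,l,s,_=cv2.connectedComponentsWithStats(region.astype(np.uint8))
    k=1+np.argmax(s[1:,4]); return cv2.boxPoints(cv2.minAreaRect(np.argwhere(l==k)[:,::-1].astype(np.float32)))
E
python3 - <<'E'
from h import *
for n in ['top','scene']:
    im=viewer.camera(n); cv2.imwrite(f'pics/{n}1.png',im)
    c=viewer.calibration(n); print(n,c['fovy'],c['cx'],c['cy'],np.round(c['extrinsics'],3).tolist())
viewer.camera('top')
for n,z in [('plate',.055),('ledge',.05),('tray',.022),('pad',.012)]:
    for d in spotter.outline_of('top',n):
        r=rect(d['region']); print(n,round(d['score'],2),r.round().tolist(),[ray('top',p,z)[:2].round(3).tolist() for p in r])
for n in ['spindle_tip','retaining_ring','bead_stop','thumb_knob','finial']:
    print(n,[(round(d['score'],2),ray('top',np.array(d['centre'])*[640,480],.015)[:2].round(3).tolist()) for d in spotter.search_frame('top',n)])
E
```

```text
top 44.448902534164844 315.9934052366405 233.73368002616576 [[0.01, -0.988, 0.156, 0.392], [-1.0, -0.008, 0.014, 0.084], [-0.013, -0.156, -0.988, 1.033], [0.0, 0.0, 0.0, 1.0]]
scene 49.72431929565737 310.93500215376804 237.73446146400335 [[-0.339, 0.552, -0.762, 1.375], [0.941, 0.201, -0.273, 0.376], [0.002, -0.809, -0.588, 0.698], [0.0, 0.0, 0.0, 1.0]]
plate 0.73 [[332.0, 288.0], [341.0, 228.0], [418.0, 240.0], [409.0, 299.0]] [[0.455, 0.071], [0.556, 0.057], [0.537, -0.073], [0.437, -0.057]]
ledge 0.82 [[285.0, 290.0], [293.0, 208.0], [474.0, 226.0], [466.0, 308.0]] [[0.452, 0.149], [0.59, 0.137], [0.561, -0.169], [0.425, -0.151]]
tray 0.96 [[94.0, 375.0], [98.0, 266.0], [178.0, 269.0], [174.0, 378.0]] [[0.307, 0.471], [0.491, 0.477], [0.487, 0.337], [0.304, 0.336]]
tray 0.63 [[128.0, 185.0], [154.0, 85.0], [228.0, 104.0], [201.0, 205.0]] [[0.635, 0.433], [0.823, 0.396], [0.787, 0.261], [0.601, 0.301]]
pad 0.68 [[467.0, 312.0], [472.0, 231.0], [531.0, 234.0], [526.0, 316.0]] [[0.419, -0.162], [0.561, -0.175], [0.555, -0.279], [0.413, -0.263]]
spindle_tip [(0.7, [0.354, -0.085])]
retaining_ring [(0.83, [0.36, 0.023])]
bead_stop [(0.55, [0.646, 0.083])]
thumb_knob [(0.79, [0.396, 0.095])]
finial [(0.86, [0.608, -0.08])]
```

View pics/top1.png

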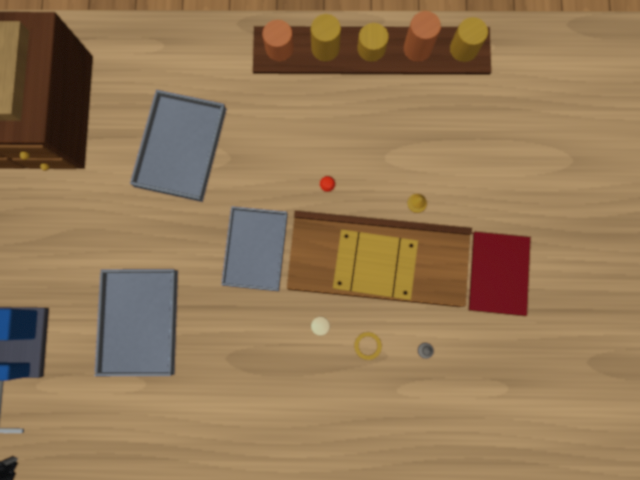

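View pics/scene1.png

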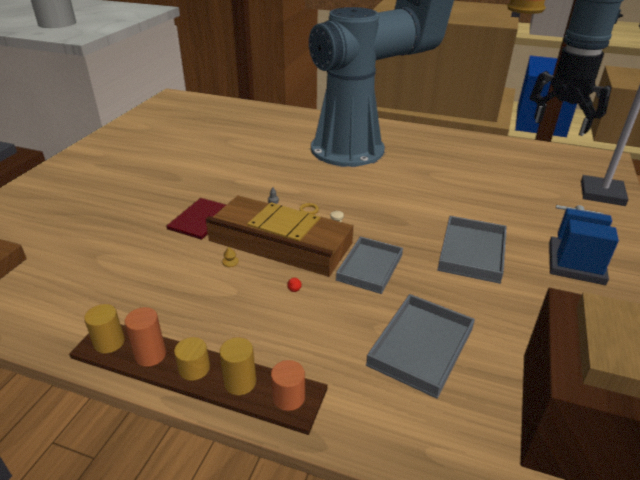

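The top view shows the smallest tray at px (255,249), touching the ledge's left (+y) end. The two larger trays are look-alikes. The plate is at (376,264), so it has to go world +y, with the fence on the far side (+x). Next I work out the move to a viewing pose.

```bash
cat >> h.py <<'E'
from scipy.spatial.transform import Rotation as R
def go(pos,yaw_dir):
    """units for TCP target; tool down, tool y along +-yaw_dir (xy)"""
    o=monitor.get_obs(); q=o['eef_rot']; A=R.from_quat([q[1],q[2],q[3],q[0]])
    p=np.array(o['eef_pos']); best=None
    for s in (1,-1):
        y=s*np.array([*yaw_dir,0])/np.linalg.norm(yaw_dir); z=np.array([0,0,-1.]); x=np.cross(y,z)
        rv=(A.inv()*R.from_matrix(np.c_[x,y,z])).as_rotvec()
        if best is None or np.linalg.norm(rv)<np.linalg.norm(best): best=rv
    print('pos',p.round(4),'R',A.as_matrix().round(3).tolist(),'q',np.round(o['q'],2),'t',o['time_s'],'F',np.round(o['wrist_force'],1),'open',o['opening'])
    print('shift',(A.inv().apply(np.array(pos)-p)/.06).round(3),'turn',(np.degrees(best)/8).round(3))
E
python3 - <<'E'
from h import *
go([.48,-.02,.30],[.996,-.092])
c=viewer.calibration('wrist'); print(c['fovy'],np.round(c['extrinsics'],3).tolist())
E
```

```text
pos [0.2312 0.5265 0.2393] R [[-0.916, 0.402, -0.0], [0.402, 0.916, 0.0], [0.0, 0.0, -1.0]] q [ 0.95  0.18  1.61  0.    1.35 -0.21] t 0.6 F [-0.2  0.6  0.2] open 0.9999705467177847
shift [-7.459 -6.672 -1.012] turn [ 0.    -0.     8.946]
67.54388429046983 [[0.402, 0.877, 0.262, 0.164], [0.916, -0.385, -0.115, 0.556], [-0.0, 0.286, -0.958, 0.375], [0.0, 0.0, 0.0, 1.0]]
```

Call:
{"api": "move_arm", "payload": {
  "motion": [
    [[-7.46,-6.67,-1.0],[0,0,8.95],40],
    [[-7.46,-6.67,-1.0],[0,0,8.95],40],
    [[-7.46,-6.67,-1.0],[0,0,8.95],40],
    [[-7.46,-6.67,-1.0],[0,0,8.95],40],
    [[-7.46,-6.67,-1.0],[0,0,8.95],40],
    [[-7.46,-6.67,-1.0],[0,0,8.95],40],
    [[-7.46,-6.67,-1.0],[0,0,8.95],40],
    [[-7.46,-6.67,-1.0],[0,0,8.95],40],
    [[-7.46,-6.67,-1.0],[0,0,8.95],40],
    [[-7.46,-6.67,-1.0],[0,0,8.95],40]
  ]
}}

```text
time_s: 1.85
eef_pos: [0.4809, -0.0227, 0.2999]
eef_rot: [0.001, 0.74, 0.673, 0.0]
wrist_force: [0.2, 0.7, -0.6]
opening: 0.398
```

```bash
python3 - <<'E'
from h import *
go([.48,-.02,.30],[.996,-.092])
im=viewer.camera('wrist'); cv2.imwrite('pics/w1.png',im)
for n,z in [('plate',.055),('ledge',.05)]:
    for d in spotter.outline_of('wrist',n)[:1]:
        r=rect(d['region']); print(n,round(d['score'],2),r.round().tolist(),[ray('wrist',p,z)[:2].round(4).tolist() for p in r])
E
```

```text
pos [ 0.4809 -0.0227  0.2999] R [[0.095, 0.996, 0.001], [0.996, -0.095, -0.001], [-0.0, 0.001, -1.0]] q [-0.29 -0.08  1.76 -0.    1.46 -0.2 ] t 1.85 F [ 0.2  0.7 -0.6] open 0.3980602933756865
shift [ 0.043 -0.02  -0.003] turn [ 0.008  0.003 -0.02 ]
plate 0.93 [[274.0, 241.0], [282.0, 116.0], [382.0, 122.0], [374.0, 247.0]] [[0.4298, -0.0592], [0.4543, 0.0697], [0.5534, 0.0544], [0.5393, -0.0768]]
ledge 0.86 [[272.0, 31.0], [413.0, 28.0], [420.0, 313.0], [279.0, 316.0]] [[0.4531, 0.1486], [0.5863, 0.1386], [0.5885, -0.1636], [0.4215, -0.152]]
```

View pics/w1.png

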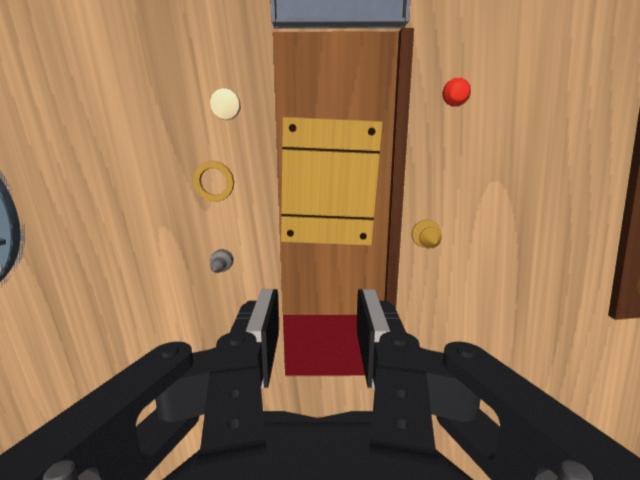

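```bash
python3 - <<'E'
from h import *
viewer.camera('wrist')
P={'Lnear_tray':((275,32),.05),'Lnear_pad':((281,315),.05),'Lfence_tray':((398,32),.05),'p_ln':((284,117),.055),'p_lf':((382,121),.055),'p_tf':((373,246),.055),'p_tn':((281,243),.055)}
X={k:ray('wrist',u,z) for k,(u,z) in P.items()}
for k in X: print(k,X[k].round(4))
a=lambda p,q:np.arctan2(*(X[p]-X[q])[:2])
print('dir angle (x/y): ledge near',a('Lnear_tray','Lnear_pad'),'end-edge',-np.arctan2(*(X['Lfence_tray']-X['Lnear_tray'])[1::-1]),'plate',a('p_ln','p_tn'),a('p_lf','p_tf'))
E
```

```text
Lnear_tray [0.4544 0.1489 0.05  ]
Lnear_pad [ 0.4233 -0.1491  0.05  ]
Lfence_tray [0.5711 0.1379 0.05  ]
p_ln [0.4542 0.0718 0.055 ]
p_lf [0.5516 0.0588 0.055 ]
p_tf [ 0.536  -0.0717  0.055 ]
p_tn [ 0.435  -0.0587  0.055 ]
dir angle (x/y): ledge near 0.10417711913915738 end-edge 0.0943270528364619 plate 0.1459856027981272 0.11870787018854233
```

```bash
python3 - <<'E'
from h import *
go([.483,-.1088,.070],[.995,-.0998])
E
```

```text
pos [ 0.48   -0.0204  0.2991] R [[0.094, 0.996, -0.001], [0.996, -0.094, 0.0], [0.0, -0.001, -1.0]] q [-0.29 -0.08  1.76  0.    1.46 -0.2 ] t 2.05 F [-0.9  0.8 -0.1] open 0.4008100183850084
shift [-1.464  0.19   3.818] turn [-0.004 -0.003  0.039]
```

Call:
{"api": "move_arm", "payload": {
  "motion": [
    [[-0.8,0.1,0],[0,0,0.04],40],
    [[-1.46,0.19,0.5],[0,0,0.04],40],
    [[-1.46,0.19,1.5],[0,0,0.04],40],
    [[-1.46,0.19,2.5],[0,0,0.04],40],
    [[-1.46,0.19,3.3],[0,0,0.04],40],
    [[-1.46,0.19,3.7],[0,0,0.04],40],
    [[-1.46,0.19,3.82],[0,0,0.04],40],
    [[-1.46,0.19,3.82],[0,0,0.04],40],
    [[-1.46,0.19,3.82],[0,0,0.04],40]
  ]
}}

```text
time_s: 3.18
eef_pos: [0.4844, -0.1083, 0.0716]
eef_rot: [0.001, 0.741, 0.672, 0.001]
wrist_force: [0.1, -0.3, 0.8]
opening: 0.399
```

```bash
python3 - <<'E'
from h import *
go([.483,-.1088,.060],[.995,-.0998])
im=viewer.camera('wrist'); cv2.imwrite('pics/w2.png',im)
E
```

```text
pos [ 0.4844 -0.1083  0.0716] R [[0.098, 0.995, 0.002], [0.995, -0.098, -0.001], [-0.001, 0.002, -1.0]] q [-0.46  0.23  1.93  0.    0.98 -0.36] t 3.175 F [ 0.1 -0.3  0.8] open 0.39870884965813425
shift [-0.01  -0.023  0.193] turn [0.018 0.006 0.016]
```

View pics/w2.png

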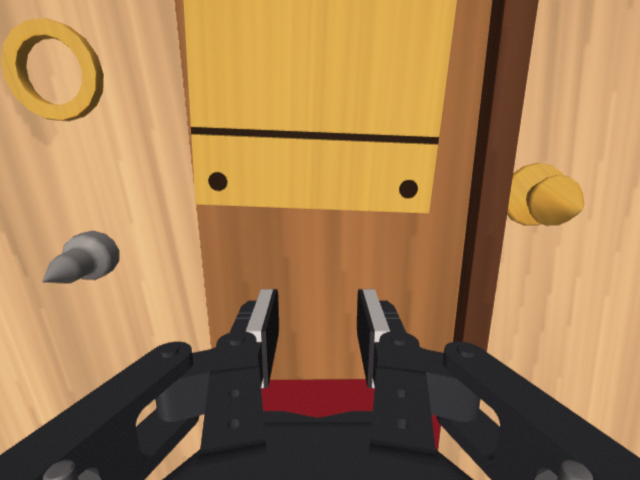

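The fingers are centred behind the plate's trailing edge (tips near cols 268/370, plate cols 196–430). I now lower them carefully.

Call:
{"api": "move_arm", "payload": {
  "motion": [
    [[0,0,0.1],[0,0,0],40],
    [[0,0,0.17],[0,0,0],40],
    [[0,0,0.17],[0,0,0],40],
    [[0,0,0.17],[0,0,0],40]
  ]
}}

```text
time_s: 3.72
eef_pos: [0.4833, -0.1082, 0.0598]
eef_rot: [-0.0, 0.741, 0.672, -0.0]
wrist_force: [0.6, 0.9, 0.4]
opening: 0.402
```

Call:
{"api": "move_arm", "payload": {
  "motion": [
    [[0,0,0.03],[0,0,0],40],
    [[0,0,0.03],[0,0,0],40]
  ]
}}

```text
time_s: 3.98
eef_pos: [0.4833, -0.1082, 0.058]
eef_rot: [-0.0, 0.741, 0.672, -0.0]
wrist_force: [-0.9, -0.2, 0.5]
opening: 0.401
```

Call:
{"api": "move_arm", "payload": {
  "motion": [
    [[0,0,0.03],[0,0,0],40],
    [[0,0,0.03],[0,0,0],40]
  ]
}}

```text
time_s: 4.22
eef_pos: [0.4835, -0.1083, 0.0572]
eef_rot: [0.0, 0.741, 0.672, -0.0]
wrist_force: [-2.8, 1.4, 10.0]
opening: 0.397
```

Call:
{"api": "move_arm", "payload": {
  "motion": [
    [[0,0,-0.04],[0,0,0],40],
    [[0.2,0,-0.04],[0,0,0],40],
    [[0.4,0,-0.04],[0,0,0],40],
    [[0.5,0,-0.04],[0,0,0],40],
    [[0.6,0,-0.04],[0,0,0],40],
    [[0.7,0,-0.04],[0,0,0],40],
    [[0.8,0,-0.04],[0,0,0],40],
    [[0.9,0,-0.04],[0,0,0],40],
    [[1.0,0,-0.04],[0,0,0],40],
    [[1.0,0,-0.04],[0,0,0],40]
  ]
}}

```text
time_s: 5.48
eef_pos: [0.4892, -0.0477, 0.0587]
eef_rot: [-0.0, 0.741, 0.672, 0.0]
wrist_force: [-0.6, 0.7, 0.0]
opening: 0.401
```

```bash
python3 - <<'E'
from h import *
go([.483,-.05,.0588],[.995,-.0998])
im=viewer.camera('wrist'); cv2.imwrite('pics/w3.png',im)
E
```

```text
pos [ 0.4892 -0.0477  0.0587] R [[0.098, 0.995, -0.0], [0.995, -0.098, 0.001], [0.001, -0.0, -1.0]] q [-0.34  0.25  1.94  0.    0.95 -0.24] t 5.475 F [-0.6  0.7  0. ] open 0.40118580988769936
shift [-0.048 -0.1   -0.002] turn [-0.001 -0.005  0.015]
```

View pics/w3.png

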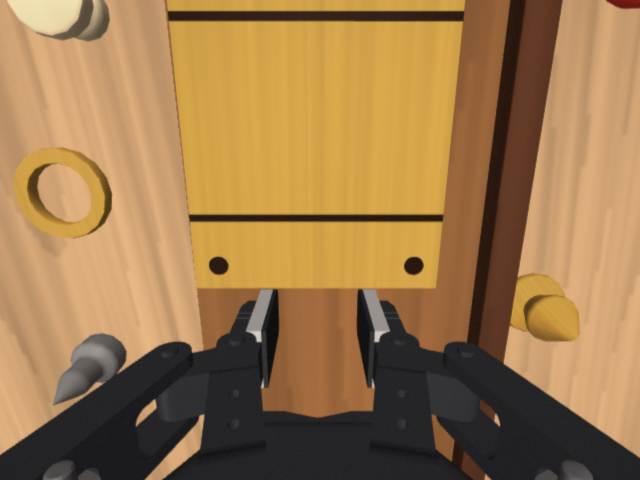

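The plate is now square and flush against both fingertips, clear of the fence. I continue the push.

Call:
{"api": "move_arm", "payload": {
  "motion": [
    [[0.12,0,0],[0,0,0],40],
    [[0.24,0,0],[0,0,0],40],
    [[0.36,0,0],[0,0,0],40],
    [[0.5,0,0],[0,0,0],40],
    [[0.64,0,0],[0,0,0],40],
    [[0.78,0,0],[0,0,0],40],
    [[0.9,0,0],[0,0,0],40],
    [[1.02,0,0],[0,0,0],40],
    [[1.1,0,0],[0,0,0],40],
    [[1.1,0,0],[0,0,0],40]
  ]
}}

```text
time_s: 6.78
eef_pos: [0.4957, 0.018, 0.0586]
eef_rot: [-0.0, 0.741, 0.672, 0.0]
wrist_force: [-0.0, -1.2, 0.0]
opening: 0.401
```

```bash
python3 - <<'E'
from h import *
go([.489,.034,.0588],[.995,-.0998])
im=viewer.camera('wrist'); cv2.imwrite('pics/w4.png',im)
im=viewer.camera('top'); cv2.imwrite('pics/t4.png',cv2.resize(im[180:340,200:420],None,fx=3.6,fy=3.6,interpolation=cv2.INTER_CUBIC))
E
```

```text
pos [0.4957 0.018  0.0586] R [[0.098, 0.995, -0.0], [0.995, -0.098, 0.001], [0.001, -0.0, -1.0]] q [-0.2   0.26  1.93  0.    0.95 -0.11] t 6.775 F [-0.  -1.2  0. ] open 0.4012200879371913
shift [ 0.255 -0.137 -0.002] turn [-0.001 -0.006  0.014]
```

View pics/w4.png

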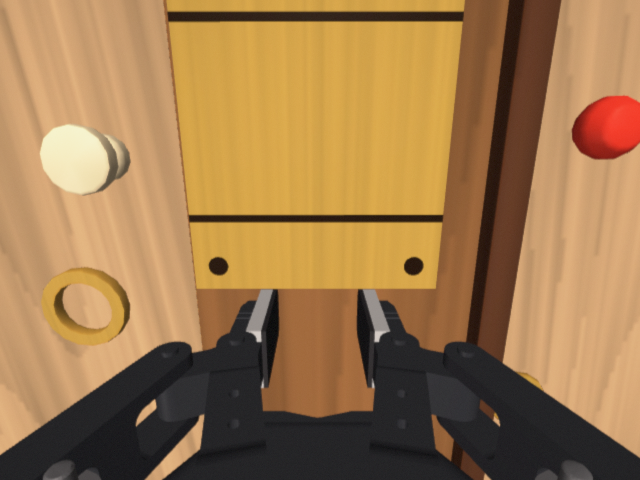

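View pics/t4.png

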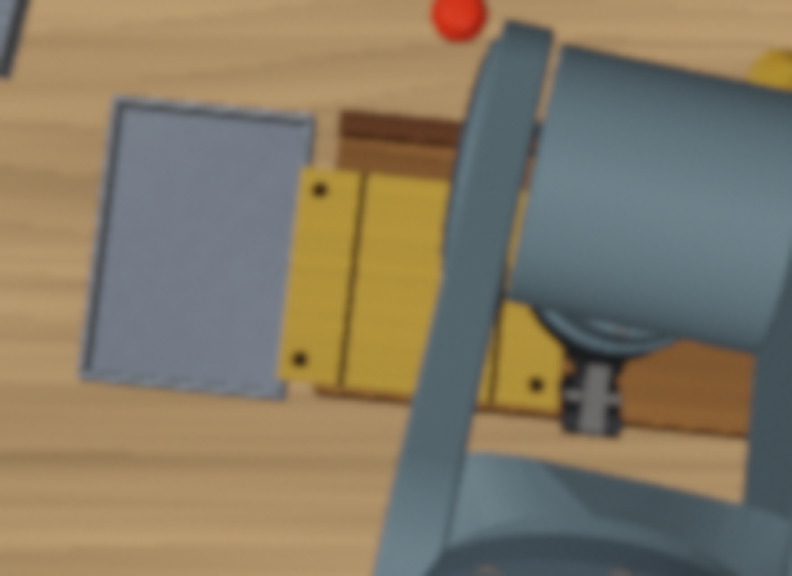

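```bash
python3 - <<'E'
from h import *
viewer.camera('wrist')
u=np.array([.0998,.995])
for n,p,z in [('trail',(317,289),.055),('line-35',(316,217),.055),('line+35',(316,16),.055)]:
    X=ray('wrist',p,z); print(n,X.round(4),'s',(X[:2]@u).round(4))
c=lambda x,y:(200+(x+.5)/3.6-.5,180+(y+.5)/3.6-.5)
for n,p,z in [('lead',(301,170),.055),('lead',(280,380),.055),('line',(363,172),.055),('line',(342,385),.055),('ledge far',(337,168),.05),('ledge near',(317,390),.05),('fence top',(342,113),.062)]:
    X=ray('top',c(*p),z); print(n,X.round(4),'s',(X[:2]@u).round(4))
E
```

```text
trail [0.4954 0.0281 0.055 ] s 0.0774
line-35 [0.4981 0.059  0.055 ] s 0.1084
line+35 [0.505  0.1286 0.055 ] s 0.1784
lead [0.5573 0.1536 0.055 ] s 0.2084
lead [0.4588 0.1615 0.055 ] s 0.2065
line [0.5566 0.1245 0.055 ] s 0.1794
line [0.4567 0.1328 0.055 ] s 0.1777
ledge far [0.5592 0.137  0.05  ] s 0.1921
ledge near [0.4546 0.1446 0.05  ] s 0.1892
fence top [0.5833 0.1344 0.062 ] s 0.1919
```

Call:
{"api": "move_arm", "payload": {
  "motion": [
    [[0.05,0,0],[0,0,0],40],
    [[0.1,0,0],[0,0,0],40],
    [[0.15,0,0],[0,0,0],40],
    [[0.19,0,0],[0,0,0],40],
    [[0.21,0,0],[0,0,0],40],
    [[0.21,0,0],[0,0,0],40],
    [[0.0,0,0],[0,0,0],40],
    [[-0.2,0,0],[0,0,0],40],
    [[-0.3,0,-0.5],[0,0,0],40],
    [[-0.3,0,-1.5],[0,0,0],40]
  ]
}}

```text
time_s: 8.18
eef_pos: [0.4918, -0.0015, 0.1474]
eef_rot: [-0.003, 0.742, 0.671, -0.002]
wrist_force: [1.7, -0.0, 0.7]
opening: 0.399
```

Call:
{"api": "move_arm", "payload": {
  "motion": [
    [[0.5,0,-1.0],[0,0,0],40],
    [[1.3,0,-1.0],[0,0,0],40],
    [[1.3,0,-1.0],[0,0,0],40],
    [[1.3,0,-1.0],[0,0,0],40],
    [[1.3,0,-1.0],[0,0,0],40]
  ]
}}

```text
time_s: 8.8
eef_pos: [0.5012, 0.0757, 0.2079]
eef_rot: [-0.0, 0.741, 0.671, -0.001]
wrist_force: [-0.2, 0.6, -0.6]
opening: 0.398
```

```bash
python3 - <<'E'
from h import *
go([.4957,.018,.0586],[.995,-.0998])
im=viewer.camera('wrist'); cv2.imwrite('pics/w5.png',im)
E
```

```text
pos [0.5012 0.0757 0.2079] R [[0.1, 0.995, -0.002], [0.995, -0.1, -0.0], [-0.0, -0.002, -1.0]] q [-0.08  0.06  1.81 -0.    1.28  0.02] t 8.8 F [-0.2  0.6 -0.6] open 0.39835073623945594
shift [-0.966  0.009  2.488] turn [-0.011  0.002  0.002]
```

View pics/w5.png

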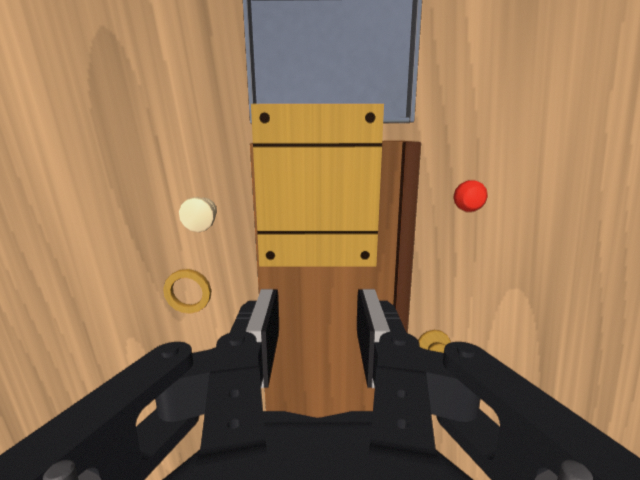

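The plate is square with the ledge. Its leading line is at row ~145 and the ledge end at row ~141, so it is nearly level. I'll measure the rest from the picture.

```bash
python3 - <<'E'
from h import *
im=viewer.camera('wrist'); g=cv2.cvtColor(im,cv2.COLOR_BGR2GRAY).astype(int)
u=np.array([.0998,.995])
for c in (275,320,360): print(c,'lines',[r for r in range(100,260) if g[r,c]<70], g[138:150,c])
for c in (251,253,387,392): print(c,im[134:149,c].tolist())
for n,p,z in [('line L',(270,144.5),.055),('line R',(365,144.5),.055),('end141',(388,140.5),.05),('end142L',(252,142),.05),('lead',(318,103.5),.055)]:
    X=ray('wrist',p,z); print(n,X.round(4),'s',(X[:2]@u).round(4))
cv2.imwrite('pics/z5.png',cv2.resize(im[90:170,235:425],None,fx=4,fy=4,interpolation=cv2.INTER_NEAREST))
E
```

```text
275 lines [144, 145, 146, 231, 232, 233] [151 150 150 149 131  82  35  34  64 112 147 151]
320 lines [144, 145, 146, 231, 232, 233] [148 149 149 145 131  81  38  34  64 114 147 149]
360 lines [144, 145, 146, 231, 232, 233] [153 154 152 150 134  82  37  31  65 115 150 153]
251 [[99, 144, 185], [98, 144, 185], [100, 145, 185], [100, 145, 184], [99, 144, 184], [100, 145, 185], [99, 144, 185], [99, 142, 183], [87, 126, 167], [57, 92, 137], [52, 88, 134], [51, 86, 133], [52, 89, 135], [53, 91, 139], [54, 92, 140]]
253 [[66, 145, 188], [66, 145, 188], [65, 144, 188], [67, 145, 189], [66, 144, 187], [65, 144, 188], [66, 144, 187], [66, 143, 185], [59, 126, 165], [36, 76, 104], [23, 41, 60], [25, 38, 57], [31, 62, 86], [51, 109, 145], [63, 137, 181]]
387 [[97, 137, 177], [98, 138, 178], [97, 137, 177], [98, 138, 177], [98, 139, 178], [97, 137, 176], [83, 120, 159], [51, 83, 123], [47, 81, 124], [49, 81, 125], [47, 80, 123], [49, 83, 125], [49, 83, 124], [50, 82, 124], [49, 82, 125]]
392 [[97, 137, 175], [98, 137, 175], [97, 135, 174], [96, 134, 173], [98, 134, 175], [91, 129, 169], [70, 106, 145], [43, 75, 116], [47, 78, 119], [46, 78, 117], [45, 77, 117], [47, 78, 118], [46, 79, 119], [45, 76, 117], [47, 77, 119]]
line L [0.4701 0.1444 0.055 ] s 0.1906
line R [0.5435 0.1371 0.055 ] s 0.1907
end141 [0.5623 0.1381 0.05  ] s 0.1936
end142L [0.4556 0.1477 0.05  ] s 0.1924
lead [0.5102 0.1704 0.055 ] s 0.2204
```

View pics/z5.png

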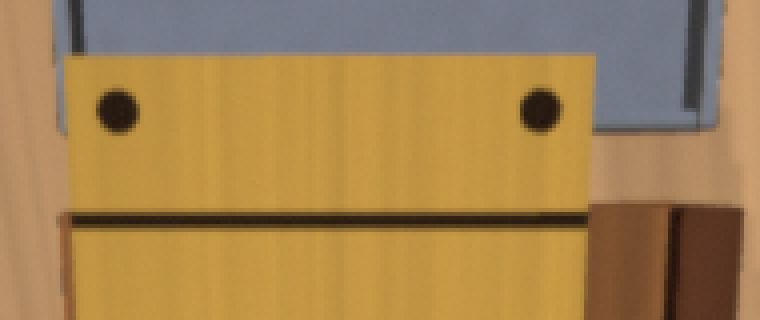

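About 27.5 mm sticks out, so one last nudge of about 2.4 mm is needed, and then I retreat.

Call:
{"api": "move_arm", "payload": {
  "motion": [
    [[-0.7,0,0],[0,0,0],40],
    [[-1.27,0.01,0.5],[0,0,0],40],
    [[-1.27,0.01,1.3],[0,0,0],40],
    [[-1.27,0.01,2.1],[0,0,0],40],
    [[-1.27,0.01,2.48],[0,0,0],40],
    [[-1.27,0.01,2.48],[0,0,0],40],
    [[-1.1,0.01,2.48],[0,0,0],40],
    [[-0.95,0.01,2.48],[0,0,0],40],
    [[-0.85,0.01,2.48],[0,0,0],40],
    [[-0.8,0.01,2.48],[0,0,0],40]
  ]
}}

```text
time_s: 10.15
eef_pos: [0.4975, 0.0297, 0.06]
eef_rot: [0.0, 0.741, 0.672, 0.0]
wrist_force: [-0.8, 0.1, -0.8]
opening: 0.402
```

```bash
python3 - <<'E'
from h import *
# target: TCP s=.0823 on the previous push line
p=np.array([.4957,.018,.0586])+np.array([.098,.995,0])*(.21+.04)*.06
go(p,[.995,-.0998])
E
```

```text
pos [0.4975 0.0297 0.06  ] R [[0.097, 0.995, 0.0], [0.995, -0.097, -0.0], [-0.0, 0.0, -1.0]] q [-0.18  0.26  1.92  0.    0.96 -0.08] t 10.15 F [-0.8  0.1 -0.8] open 0.40164017181206074
shift [ 0.052 -0.011  0.023] turn [0.001 0.    0.018]
```

Call:
{"api": "move_arm", "payload": {
  "motion": [
    [[0,0,0.02],[0,0,0],40],
    [[0.03,0,0.02],[0,0,0],40],
    [[0.055,0,0.02],[0,0,0],40],
    [[0.055,0,0.02],[0,0,0],40],
    [[-0.1,0,0.02],[0,0,0],40],
    [[-0.4,0,0.02],[0,0,0],40],
    [[-0.5,0,-0.5],[0,0,0],40],
    [[-0.5,0,-1.4],[0,0,0],40],
    [[0.2,0,-2.5],[0,0,0],40],
    [[0.8,0,-2.5],[0,0,0],40]
  ]
}}

```text
time_s: 11.4
eef_pos: [0.5048, 0.0758, 0.2144]
eef_rot: [0.003, 0.742, 0.67, 0.003]
wrist_force: [0.9, 0.8, -1.2]
opening: 0.398
```

Call:
{"api": "move_arm", "payload": {
  "motion": [
    [[0,0,0],[0,0,0],40],
    [[0,0,0],[0,0,0],40]
  ]
}}

```text
time_s: 11.65
eef_pos: [0.5017, 0.076, 0.2093]
eef_rot: [-0.0, 0.741, 0.672, -0.0]
wrist_force: [0.5, -0.2, 0.7]
opening: 0.404
```

```bash
python3 - <<'E'
from h import *
im=viewer.camera('wrist'); cv2.imwrite('pics/w6.png',im); o=monitor.get_obs(); print(o['time_s'],o['eef_pos'],o['wrist_force'])
E
```

```text
11.7 [0.50160215 0.07576304 0.2089619 ] [ 0.37734847 -0.17638871 -0.52484058]
```

View pics/w6.png

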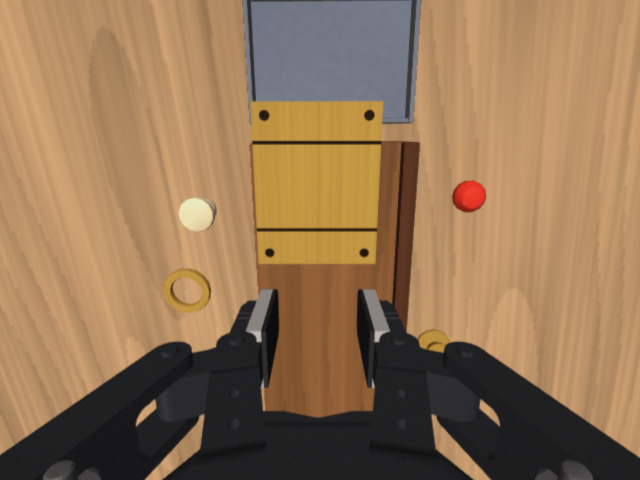

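The scribed line (row ~142) is now level with the ledge's end (rows 141–142). The plate is flat and square, the visible small parts are where they were, and the gripper is clear, so I'm handing in.

```bash
python3 - <<'E'
from h import *
print(workorder.hand_in())
E
```

```text
the job is handed in; nothing more can be done
None
```

I pushed the brass plate along the ledge towards the small grey tray with two fingertips, in three stages: a main push, a measured push and a final nudge. I then lifted the gripper clear and handed the job in at about 11.7 s.

- **Overhang:** in the last wrist picture the leading scribed line is level with the ledge's end to within about a pixel (roughly 1 mm), so about 30 mm sticks out. Before the final nudge I measured about 27.5 mm. I judged the end state by eye from the picture and did not recompute it.
- **Squareness:** the plate lies flat and looks square. My readings of the ledge's angle differed by about 0.01 rad (0.094 to 0.104), so the plate could be off by that much. The two cameras also disagreed by about 2.5 mm on the remaining travel partway through; I went by the closer wrist view.
- **Near edge:** the plate's near side runs almost exactly along the ledge's open edge.
- **Small parts:** the knob, ring, bead and finial were unmoved in the last pictures. The spindle tip was out of the final view, but nothing passed near it. Wrist force read about 10 N when the fingers touched the ledge to find its height, and no other reading I took showed a load.

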